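Clamp the tube rack with the sliding stop

ROBOT

A 6-joint arm with a two-finger parallel gripper is mounted at the origin on a cart in front of the work surface, level with it; the furniture and walls round the work are solid. World frame = base frame: x ahead of the robot, y to its left, z up, the work surface at z = 0. Lengths are in mm, angles in degrees, forces in N, time in s.
With the tool pointing down it reaches from about 350 to 850 mm from the base axis. Payload 8.1 kg.
Tool frame: the origin (TCP) lies at the centre of the arm's flange, where the gripper is bolted on; the fingertips stand 173 mm ahead of it and the grasp point (between the pads) lies 155 mm ahead of it; z points along the fingers, y is the line along which they close (so a half turn about z gives the same grasp; the last joint's range is limited). The gripper opens to 85 mm and grips with 20 to 120 N. Pads are 22 mm wide; open, the fingers measure 114 mm over their backs; the gripper's body (76 mm by 85 mm) begins 54 mm behind the grasp point. The pads swing forward as they close: fully open they stand 13 mm farther back than shut.
Start: joints at [61.914, 7.471, 85.268, -0, 87.261, -4.893], TCP at [236.281, 551.523, 404.692] pointing down, gripper open.
Joint ranges: [-169.43, 169.43], [-51.17, 129.36], [1.28, 143.12], [-76.62, 256.62], [0, 156.53], [-152.29, 152.29]. Speed limits (degrees/s): [136.94, 136.94, 159.86, 180, 180, 180].

INTERFACE

Orientations are given as [roll, pitch, yaw] about the fixed x, y, z axes, in that order (R = Rz(yaw) Ry(pitch) Rx(roll)).
In Python, from bench import * gives the robot as it stands.
- The arm moves only by the shell command python3 -m jog 'ROWS' [FORCE]. ROWS is text: rows parted by semicolons, each of 7 numbers parted by spaces: the shift along the tool's x, y, z scaled (see below), then the turn, a rotation vector about the tool's x, y, z scaled (see below), then the closure, from -1 (fully open) to 1 (shut). In form: tx ty tz wx wy wz hand; .... A call has 1 to 5 rows; each row shifts and turns the commanded pose from where the row before left it, along the tool's axes as they then stand; what a row does not reach is not made up. The controller multiplies each number of a shift by 0.1 m and each number of a turn by 60 degrees. A row lasts 1/8 s, in which the tool goes at most 62.5 mm and 10.7 degrees, less where a joint would pass 70% of its speed; a pose out of reach is approached as far as the arm can. A call with a number of a shift or a turn outside -1 to 1 is refused whole. A call with a gripper value outside its range is refused whole. The fingers move at their own pace and stop on an object; FORCE is the grip in N (left out, the last holds). Time passes only in rows, so rows that do not move let the fingers close. It gives the time, the measured TCP pose, the force, the opening and the grip force at its end, in the units of the state.
- sense(): the state, without advancing time (a new reading comes with each control period).
- snapshot(name): name is "scene" or "top" or "wrist"; returns a dict with "img" (420x560x3 uint8, red, green, blue), "fx", "fy", "cx", "cy" (pixels), "extrinsics" (4x4, takes a point from camera to world coordinates). Camera axes: x right, y down, z forward; pixel columns grow to the right and rows downward; lengths in mm; the calibration is good to about 2 mm. The wrist camera is an equidistant fisheye: a pixel r from the principal point sees the ray r / f radians off the axis. A picture is of the moment at which its call begins. There is no depth.
- hand_in(): hands the job in; it is judged then, once.
The state is a dict: "time": time; "joint_pos": joint angles; "qd": joint speeds; "joint_efforts": joint torques, N m; "tool_pos": TCP position; "tcp_rot": TCP orientation; "ft_force": force on the tool from outside, world axes, zero at the start; "wrist_torque": the same for the moment, N m; "finger_gap": finger opening in mm; "grip_force": force on a finger pad.
Only numpy, scipy, OpenCV 4.12 (cv2) and the standard library are available. Lean on these libraries where they do the work, as an engineer would, in place of code of your own. Each camera call takes 0.05 s, during which the arm holds its last target. There are 200 camera calls.

TASK

Two rack holders stand on the bench, one with the tube rack in it, the other empty. In the holder with the rack, slide the stop along its rail until it touches the rack, then flip the stop's cam lever down flat to lock it. Leave the stop and lever of the empty holder as they are.

Things in the scene. Friction and masses are not known exactly. Their poses are not given: they have to be found in the camera images.
- stop: Grey stop in the holder with the rack; slides only along own y, +y to the rack. Origin: its lever's pivot, 60 mm above bench. Own x: level, the lever falls to +x (away from robot). Front face 28 mm ahead (+y); back face of its push plate (48 wide in x, 12 thick, top 70 mm above bench) 44 mm behind, room behind it. Base plate top 12, rail top 20 mm above bench. Moves with 3 N even with the lever down; stays put.
- tube_rack: Blue tube rack with small capped tubes, loose, 250 g, 58 (own x) x 130 (y) x 41 mm, origin at the centre of its underside, 12 mm above the bench. Its +x side stands within 2 mm of the holder's fixed end wall (45 mm high). Own +x = the stop's +y: the stop touches its -x side when the stop's origin is 57 mm from the rack's along the rail. Gap at the start 24 to 71 mm.
- cam_lever: Black cam lever on that stop. Origin: its pivot (same point as the stop's origin); own z runs along the lever, own y is the pivot axis. Arm 14 mm wide, 7 thick, ends in a cross bar 12 mm in diameter, 28 long (y), 50 mm from the pivot. Starts upright or leaning up to 17 deg to the stop's +x; locked when swung to +x until level (90 deg, end stop). About 2 N at the bar moves it; stays put.
- spare_lever: The same lever on the stop of the other, empty holder of identical make (each holder: aluminium base plate 150 x 250 x 12 mm with rail, stop and end wall). Origin on its pivot, 60 mm above the bench, own z along the lever. It stands unlocked and is to be left alone.

How it is judged (in metres and radians):
On the way, in this order (a step that is already met when the one before it is completed fails the run):
1. the stop is against the rack (gap under 10 mm) while its lever is still up (x of stop in the frame of tube_rack above -0.067 m and angle between cam_lever's own z axis and vertical below 0.8 rad), for 0.2 s.
2. the lever is down flat (angle between cam_lever's own z axis and vertical above 1.39 rad), for 0.2 s.
At the end, for the whole second after the job is handed in: The stop is against the tube rack (gap under 10 mm) and its cam lever lies flat within 10 degrees; the rack stands upright in its holder, at rest and within 15 mm of where it was; the empty holder's stop is within 15 mm of where it was and its lever is still up (less than 34 degrees from upright) (x of stop in the frame of tube_rack above -0.067 m and angle between cam_lever's own z axis and vertical above 1.39 rad and distance of each of tube_rack, spare_lever from where it was at the start of the episode below 0.015 m and angle between tube_rack's own z axis and vertical below 0.17 rad and linear speed of tube_rack below 0.02 m/s and angle between spare_lever's own z axis and vertical below 0.6 rad); the robot touches nothing.
It fails at once if the empty holder's stop is moved by more than 15 mm (distance of spare_lever from where it was at the start of the episode above 0.015 m).
It fails at once if the empty holder's lever is flipped (angle between spare_lever's own z axis and vertical above 0.6 rad).
It also fails if it takes over 42 s, if anything falls off the work surface, if the arm or the gripper's body presses on something with over 40 N, if the wrist force passes 120 N, or if a joint passes its speed limit or range.

## Working session

There is one attempt and no reset: what is moved stays moved. The work goes in short steps, Python scripts to look and compute and a shell command to move; the robot and the scene stay as the last step left them, time stands still between calls to the robot, and variables do not carry over. Pictures are saved under pics/ and viewed, at most 10 in all, crops included, and the job is handed in when it is done.

```bash
mkdir -p pics; python3 - <<'E'
from bench import *
import cv2,numpy as np
a=snapshot("scene");b=snapshot("top")
for n,s in(("scene",a),("top",b)):
    cv2.imwrite(f"pics/{n}.png",s["img"][:,:,::-1]); print(n,s["fx"],s["fy"],s["cx"],s["cy"],np.round(s["extrinsics"],4).tolist())
s=sense();print(s)
E
```

```text
scene 491.2264603887155 491.2264603887155 278.4376239529536 211.08900608333303 [[0.5599, -0.4445, 0.6992, -391.3071], [-0.8284, -0.3148, 0.4633, -521.5445], [0.0142, -0.8386, -0.5445, 738.9703], [0.0, 0.0, 0.0, 1.0]]
top 388.6635644863754 388.6635644863754 275.0272972383557 210.82380983289102 [[-0.0225, -0.9926, 0.1192, 348.5014], [-0.9997, 0.0224, -0.0017, 44.6393], [-0.001, -0.1192, -0.9929, 943.3449], [0.0, 0.0, 0.0, 1.0]]
{'time': 0.1, 'joint_pos': array([ 6.19117252e+01,  7.51158881e+00,  8.53233702e+01, -1.08736872e-03,
        8.72619434e+01, -4.89338391e+00]), 'qd': array([-0.07889545, -0.09768513, -0.03290892,  0.04453929,  0.02724183,
       -0.04097519]), 'joint_efforts': array([ 1.13033664e-03, -5.70957220e+01, -5.01938653e+01, -1.35002188e-04,
        8.25713680e-03,  2.98205543e-05]), 'tool_pos': array([236.20386079, 551.32460249, 403.73749791]), 'tcp_rot': array([-1.79903358e+02, -7.18387874e-03,  1.56805156e+02]), 'ft_force': array([ 0.42026682, -0.63963041,  0.16837626]), 'wrist_torque': array([-0.026938  ,  0.00802553, -0.06091669]), 'grip_force': 0.0, 'finger_gap': 85.65295231690645}
```

View pics/scene.png

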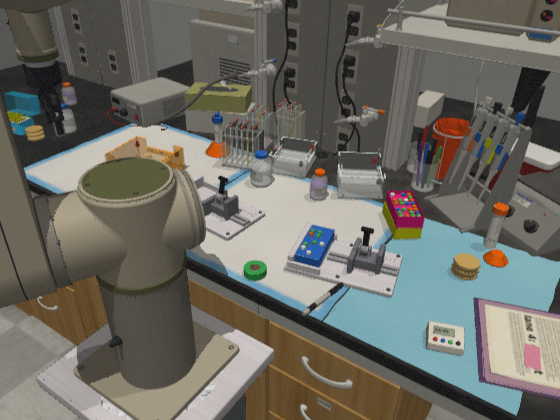

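View pics/top.png

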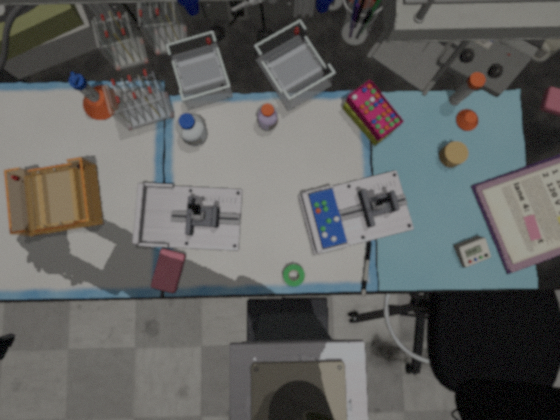

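The rack holder is on the right in both views: top image at about (355,210), scene at about (345,255). The rack is to the left of the stop at top (380,205), and the lever stands up. The empty holder is at top (190,215). I'll enlarge the rack holder.

```bash
python3 - <<'E'
import cv2
a=cv2.imread("pics/top.png")[165:260,295:420];cv2.imwrite("pics/topc.png",cv2.resize(a,None,fx=6,fy=6,interpolation=2))
a=cv2.imread("pics/scene.png")[215:300,280:410];cv2.imwrite("pics/scenec.png",cv2.resize(a,None,fx=6,fy=6,interpolation=2))
E
```

```text
(no output)
```

View pics/topc.png

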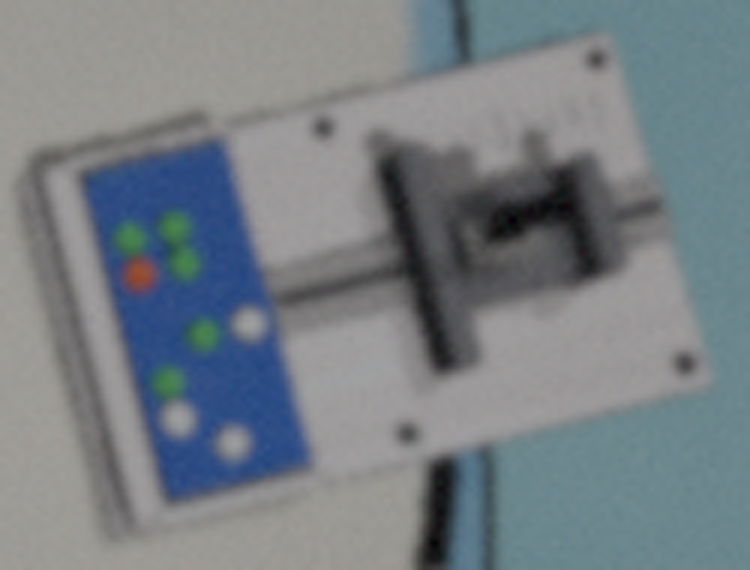

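View pics/scenec.png

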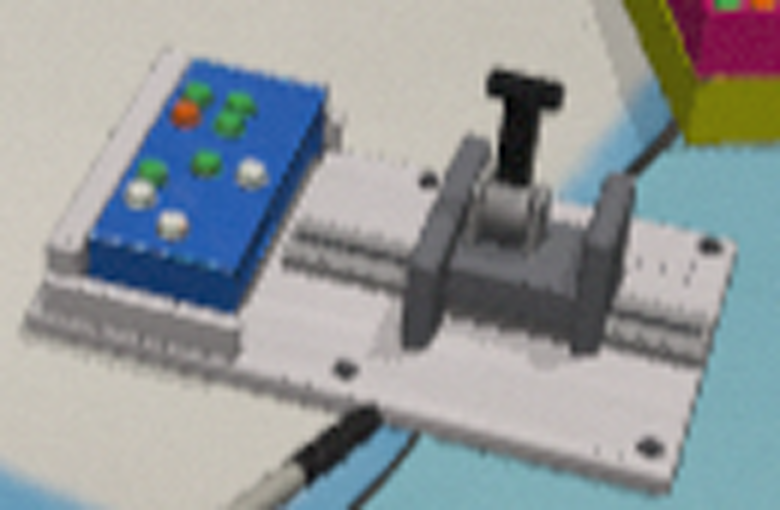

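Top crop: rack top corners (85,175),(225,140),(310,468),(165,503). The push plate's top back edge runs about (600,155)-(628,265), and the lever bar is centred at (530,215). Scene crop: bar centre (525,90), push-plate top edge (610,178)-(635,180).

```bash
cat >h.py <<'E'
import numpy as np
C={"scene":(491.2265,278.4376,211.089,np.array([[0.5599,-0.4445,0.6992,-391.3071],[-0.8284,-0.3148,0.4633,-521.5445],[0.0142,-0.8386,-0.5445,738.9703]]),(280,215)),
"top":(388.6636,275.0273,210.8238,np.array([[-0.0225,-0.9926,0.1192,348.5014],[-0.9997,0.0224,-0.0017,44.6393],[-0.001,-0.1192,-0.9929,943.3449]]),(295,165))}
def ray(n,u,v):
    f,cx,cy,E,o=C[n];u=(u+.5)/6-.5+o[0];v=(v+.5)/6-.5+o[1]
    return E[:,3],E[:,:3]@np.array([(u-cx)/f,(v-cy)/f,1])
def atz(n,u,v,z):
    o,d=ray(n,u,v);return o+d*(z-o[2])/d[2]
def tri(a,b):
    o1,d1=ray("top",*a);o2,d2=ray("scene",*b)
    s=np.linalg.lstsq(np.c_[d1,-d2],o2-o1,rcond=None)[0];p=o1+s[0]*d1;q=o2+s[1]*d2
    return (p+q)/2,np.linalg.norm(p-q)
E
python3 - <<'E'
from h import *
np.set_printoptions(precision=1,suppress=True)
c=np.array([atz("top",u,v,53) for u,v in[(85,175),(225,140),(310,468),(165,503)]]);print(c,c.mean(0))
print([np.linalg.norm(c[i]-c[i-1]) for i in range(4)])
c2=np.array([atz("scene",u,v,53) for u,v in[(192,60),(326,88),(235,310),(90,243)]]);print(c2,c2.mean(0))
ax=(c[0]+c[3]-c[1]-c[2])/2; print("yaw of own+y(stop)",np.degrees(np.arctan2(ax[1],ax[0])))
ay=c[1]+c[0]-c[2]-c[3];print("stop x dir",np.degrees(np.arctan2(ay[1],ay[0])))
for p in[(380,145),(435,368),(600,155),(628,265)]:print("plate",atz("top",*p,70))
for p in[(475,140),(490,148),(610,178),(635,180)]:print("scene plate z70",atz("scene",*p,70))
print("bar",tri((530,215),(525,90)))
base=[atz("top",*p,12) for p in[(612,35),(710,385)]];print("base right corners",base)
E
```

```text
[[ 493.5  -36.    53. ]
 [ 506.   -90.6   53. ]
 [ 378.7 -117.9   53. ]
 [ 366.6  -62.2   53. ]] [436.2 -76.7  53. ]
[np.float64(129.53755506144483), np.float64(56.04672693262668), np.float64(130.2110913636309), np.float64(56.952677894640004)]
[[ 486.2  -38.8   53. ]
 [ 500.4  -93.5   53. ]
 [ 356.8 -134.2   53. ]
 [ 359.6  -69.6   53. ]] [425.7 -84.   53. ]
yaw of own+y(stop) 102.52353561267182
stop x dir 11.896252739231329
plate [ 499.7 -146.8   70. ]
plate [ 414.4 -163.3   70. ]
plate [ 494. -230.   70.]
plate [ 451.7 -238.1   70. ]
scene plate z70 [ 480.7 -168.1   70. ]
scene plate z70 [ 479.3 -175.1   70. ]
scene plate z70 [ 488.2 -221.1   70. ]
scene plate z70 [ 492.5 -229.4   70. ]
bar (array([ 466. , -190.8,  111.2]), np.float64(0.6511656153451012))
base right corners [array([ 553. , -256.1,   12. ]), array([ 409.5, -286.7,   12. ])]
```

Rack centre is (436,-77), yaw about 12.3°, and the pivot is at about (462,-192). The back face lies 43.7 mm behind the bar, as specified, and travel is about 61 mm. I'll turn the tool to yaw 102 with the fingers shut: tool x then runs along the rail and tool y along the lever's fall.

```bash
python3 -m jog '0 0 0 0 0 0.17 1;0 0 0 0 0 0.17 1;0 0 0 0 0 0.17 1;0 0 0 0 0 0.17 1;0 0 0 0 0 0.23 1' 30
cat >>h.py <<'E'
def st():
    from bench import sense
    from scipy.spatial.transform import Rotation as R
    s=sense();Rm=R.from_euler("xyz",s["tcp_rot"],degrees=True).as_matrix();p=s["tool_pos"]
    e=np.array([.978,.208]);f=np.array([-.208,.978])
    print("t",s["time"],"pos",p.round(1),"rot",s["tcp_rot"].round(1),"e,f",(e@p[:2]).round(1),(f@p[:2]).round(1),"tipz",round(p[2]-173,1),"F",s["ft_force"].round(1),"gap",round(s["finger_gap"],1))
    return p,Rm
def togo(x,y,z):
    p,Rm=st();print("tool-axes shift /100mm",(Rm.T@(np.array([x,y,z])-p)/100).round(3))
E
python3 -c "
from h import *;togo(477,-261,380)"
```

```text
time: 0.72
tool_pos: [236.2, 551.4, 404.0]
tcp_rot: [-180.0, 0.0, 104.9]
ft_force: [-0.2, 0.4, 0.4]
finger_gap: -0.1
grip_force: 0.0
t 0.725 pos [236.2 551.4 404. ] rot [-180.     0.   104.9] e,f 345.7 490.1 tipz 231.0 F [-0.2  0.4  0.4] gap -0.1
tool-axes shift /100mm [-8.47   0.236  0.247]
```

```bash
python3 -m jog '-0.6 0.02 0 0 0 0 1;-0.6 0.02 0 0 0 0 1;-0.6 0.02 0 0 0 0 1;-0.6 0.02 0 0 0 0 1;-0.6 0.02 0 0 0 0 1'|head -3
python3 -m jog '-0.6 0.02 0 0 0 0 1;-0.6 0.02 0 0 0 0 1;-0.6 0.02 0 0 0 0 1;-0.6 0.02 0 0 0 0 1;-0.6 0.02 0 0 0 0 1'|head -3
python3 -m jog '-0.6 0.02 0 0 0 0 1;-0.6 0.02 0 0 0 0 1;-0.6 0.02 0 0 0 0 1;-0.6 0.02 0 0 0 0 1;0 0 0 0 0 0 1'|head -3
python3 -c "
from h import *;togo(477,-261,280)"
```

```text
time: 1.35
tool_pos: [324.9, 262.9, 404.4]
tcp_rot: [-180.0, 0.0, 105.3]
time: 1.98
tool_pos: [413.5, -24.0, 404.6]
tcp_rot: [180.0, -0.0, 105.3]
time: 2.6
tool_pos: [484.4, -255.0, 402.7]
tcp_rot: [-179.9, -0.1, 105.0]
t 2.6 pos [ 484.4 -255.   402.7] rot [-1.799e+02 -1.000e-01  1.050e+02] e,f 420.7 -350.1 tipz 229.7 F [ 0.   0.3 -0.3] gap -0.3
tool-axes shift /100mm [-0.041 -0.084  1.227]
```

```bash
python3 -m jog '-0.06 -0.08 0.3 0 0 0.05 1;0 0 0.4 0 0 0 1;0 0 0.3 0 0 0 1;0 0 0.2 0 0 0 1;0 0 0 0 0 0 1'|head -3
python3 - <<'E'
from h import *;togo(477,-261,227)
from bench import *
import cv2
a=snapshot("scene")["img"][190:300,270:420,::-1];b=snapshot("wrist")["img"][:,:,::-1]
a=cv2.resize(a,None,fx=3.2,fy=3.2,interpolation=2);b=cv2.resize(b,(320,240))
c=np.zeros((600,480,3),np.uint8);c[:352]=a;c[355:595,80:400]=b;cv2.imwrite("pics/a1.png",c)
E
```

```text
time: 3.22
tool_pos: [477.4, -258.1, 282.6]
tcp_rot: [-179.8, -0.2, 102.3]
t 3.225 pos [ 477.4 -258.1  282.6] rot [-179.8   -0.2  102.3] e,f 413.2 -351.7 tipz 109.6 F [ 0.3  0.2 -0.9] gap 0.0
tool-axes shift /100mm [-0.029 -0.008  0.556]
```

View pics/a1.png

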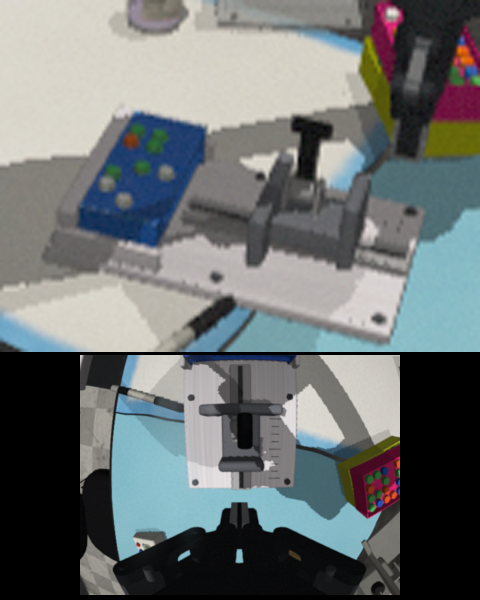

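The wrist view shows the fingers at (239,515), centred on the rail (240) and behind the push plate at (240,465). Next I descend behind the plate, then push.

```bash
python3 -m jog '-0.04 0 0.3 0 0 0 1;0 0 0.25 0 0 0 1;0 0 0 0 0 0 1'|head -4
python3 -m jog '0.08 0 0 0 0 0 1;0.08 0 0 0 0 0 1;0.08 0 0 0 0 0 1;0.08 0 0 0 0 0 1;0.08 0 0 0 0 0 1'|head -4
python3 -c "
from h import *;st()"
```

```text
time: 3.7
tool_pos: [478.7, -262.8, 229.1]
tcp_rot: [-179.9, -0.1, 102.3]
ft_force: [-0.3, 0.4, -0.6]
time: 4.32
tool_pos: [470.8, -223.9, 230.4]
tcp_rot: [179.9, 0.1, 102.3]
ft_force: [1.9, -2.5, 1.9]
t 4.325 pos [ 470.8 -223.9  230.4] rot [1.799e+02 1.000e-01 1.023e+02] e,f 413.9 -316.9 tipz 57.4 F [ 1.9 -2.5  1.9] gap -0.0
```

In contact at about 3 N, with about 39 mm left to go.

```bash
python3 -m jog '0.06 0 0 0 0 0 1;0.06 0 0 0 0 0 1;0.06 0 0 0 0 0 1;0.06 0 0 0 0 0 1;0.06 0 0 0 0 0 1'|head -4
python3 -m jog '0.02 0 0 0 0 0 1;0.02 0 0 0 0 0 1'|sed -n '2p;4p'
python3 -m jog '0.02 0 0 0 0 0 1'|sed -n '2p;4p'
python3 -m jog '0.02 0 0 0 0 0 1'|sed -n '2p;4p'
python3 -c "
from h import *;st()"
```

```text
time: 4.95
tool_pos: [464.1, -194.5, 229.6]
tcp_rot: [-180.0, -0.0, 102.3]
ft_force: [0.1, -2.6, 2.2]
tool_pos: [463.3, -190.8, 229.5]
ft_force: [-0.0, -2.9, 1.2]
tool_pos: [462.9, -189.0, 229.5]
ft_force: [-0.3, -3.5, 0.3]
tool_pos: [462.4, -187.0, 229.5]
ft_force: [-0.4, -4.1, 0.8]
t 5.45 pos [ 462.4 -187.   229.5] rot [-180.    -0.   102.3] e,f 413.4 -279.0 tipz 56.5 F [-0.4 -4.1  0.8] gap 0.2
```

```bash
for i in 1; do python3 -m jog '0.015 0 0 0 0 0 1'|sed -n '2p;4p'; done
python3 -m jog '0.015 0 0 0 0 0 1'|sed -n '2p;4p'
python3 - <<'E'
from h import *
from bench import *
import cv2
st()
a=snapshot("scene")["img"][190:300,270:420,::-1];b=snapshot("wrist")["img"][:,:,::-1]
a=cv2.resize(a,None,fx=3.2,fy=3.2,interpolation=2);b=cv2.resize(b,(320,240))
c=np.zeros((600,480,3),np.uint8);c[:352]=a;c[355:595,80:400]=b;cv2.imwrite("pics/a2.png",c)
E
```

```text
tool_pos: [462.1, -185.7, 229.6]
ft_force: [-0.0, -4.7, -0.2]
tool_pos: [461.9, -184.9, 229.7]
ft_force: [1.2, -14.5, -5.5]
t 5.7 pos [ 461.9 -184.9  229.7] rot [-1.800e+02  1.000e-01  1.023e+02] e,f 413.3 -276.9 tipz 56.7 F [  1.2 -14.5  -5.5] gap 0.1
```

View pics/a2.png

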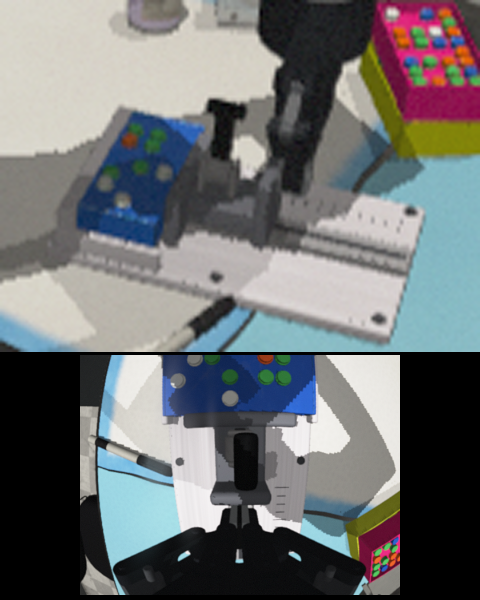

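The stop is against the rack and the rack is on its wall (force jumped to 14.5 N). The lever is still up, with its bar at (226,105). Now I back off, rise, and go to the -x side of the lever.

```bash
python3 -m jog '-0.1 0 0 0 0 0 1;-0.05 0 -0.3 0 0 0 1;0 0 -0.4 0 0 0 1;0 -0.4 -0.15 0 0 0 1;0.3 0 0 0 0 0 1'|sed -n '2p;4p'
python3 -m jog '0.4 0 0 0 0 0 1;0 0 0 0 0 0 1'|sed -n '2p;4p'
python3 -c "
from h import *;e,f=375,-222;togo(.978*e-.208*f,.208*e+.978*f,268)"
```

```text
tool_pos: [418.9, -179.3, 316.3]
ft_force: [1.3, 0.3, -0.3]
tool_pos: [410.7, -137.0, 314.3]
ft_force: [0.2, -1.5, 1.0]
t 6.675 pos [ 410.7 -137.   314.3] rot [-1.800e+02 -1.000e-01  1.024e+02] e,f 373.1 -219.4 tipz 141.3 F [ 0.2 -1.5  1. ] gap 0.2
tool-axes shift /100mm [-0.026  0.018  0.463]
```

```bash
python3 -m jog '-0.03 0 0.23 0 0 0 1;0 0 0.23 0 0 0 1;0 0.08 0 0 0 0 1;0 0.08 0 0 0 0 1;0 0.08 0 0 0 0 1'|sed -n '2p;4p'
python3 -m jog '0 0.08 0 0 0 0 1;0 0.08 0 0 0 0 1;0 0.08 0 0 0 0 1;0 0.08 0 0 0 0 1'|sed -n '2p;4p'
python3 - <<'E'
from h import *
from bench import *
import cv2
st()
a=snapshot("scene")["img"][190:300,270:420,::-1];b=snapshot("wrist")["img"][:,:,::-1]
a=cv2.resize(a,None,fx=3.2,fy=3.2,interpolation=2);b=cv2.resize(b,(320,240))
c=np.zeros((600,480,3),np.uint8);c[:352]=a;c[355:595,80:400]=b;cv2.imwrite("pics/a3.png",c)
E
```

```text
tool_pos: [436.5, -136.9, 269.9]
ft_force: [-2.8, -0.6, 1.6]
tool_pos: [466.9, -129.7, 268.5]
ft_force: [-3.1, -0.8, 0.7]
t 7.8 pos [ 466.9 -129.7  268.5] rot [-180.    -0.   102.3] e,f 429.7 -224.0 tipz 95.5 F [-3.1 -0.8  0.7] gap -0.5
```

View pics/a3.png

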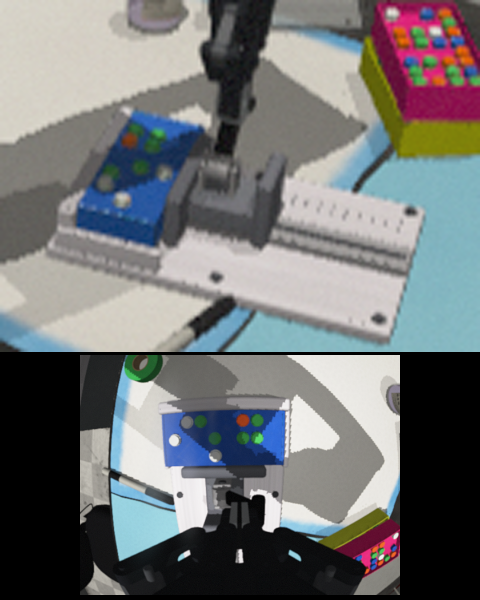

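The lever is leaning about 50° under a steady 3 N push. I'll move over the bar and press it down.

```bash
python3 -m jog '0 0.1 0 0 0 0 1;0 0.1 0 0 0 0 1;0 0.1 0 0 0 0 1;0 0 0.06 0 0 0 1;0 0 0.06 0 0 0 1'|sed -n '2p;4p'
python3 -m jog '0 0 0.06 0 0 0 1;0 0 0.05 0 0 0 1'|sed -n '2p;4p'
python3 -m jog '0 0 0.03 0 0 0 1'|sed -n '2p;4p'
python3 -c "
from h import *;st()"
```

```text
tool_pos: [500.1, -123.3, 260.7]
ft_force: [18.4, 7.2, 13.9]
tool_pos: [500.2, -123.6, 250.3]
ft_force: [2.6, -0.8, 2.5]
tool_pos: [496.8, -123.5, 243.6]
ft_force: [1.4, 0.2, 2.1]
t 8.9 pos [ 496.8 -123.5  243.6] rot [1.799e+02 1.000e-01 1.023e+02] e,f 460.2 -224.1 tipz 70.6 F [1.4 0.2 2.1] gap -0.2
```

```bash
python3 -m jog '0 0 0.03 0 0 0 1;0 0 0.02 0 0 0 1'|sed -n '2p;4p'
python3 -m jog '0 0 0.02 0 0 0 1'|sed -n '2p;4p'
python3 -m jog '0 0 0.02 0 0 0 1'|sed -n '2p;4p'
```

```text
tool_pos: [496.0, -123.6, 238.1]
ft_force: [-3.3, 3.3, 16.3]
tool_pos: [496.3, -123.9, 237.3]
ft_force: [-6.9, 2.3, 25.2]
tool_pos: [496.6, -124.2, 236.5]
ft_force: [-11.6, 0.7, 35.3]
```

The end stop is reached: tip at about 64 mm and stiff. Now I retreat and look.

```bash
python3 -m jog '0 0 -0.05 0 0 0 1;0 0 -0.3 0 0 0 1;-0.3 0 -0.5 0 0 0 1;-0.6 0 -0.3 0 0 0 1;-0.6 0 0 0 0 0 1'|sed -n '2p;4p'
python3 -m jog '-0.5 0 0 0 0 0 1;0 0 0 0 0 0 1;0 0 0 0 0 0 1'|sed -n '2p;4p'
python3 - <<'E'
from h import *
from bench import *
import cv2
st()
a=snapshot("scene")["img"][200:300,200:420,::-1];b=snapshot("top")["img"][165:265,130:420,::-1]
a=cv2.resize(a,None,fx=3,fy=3,interpolation=2);b=cv2.resize(b,None,fx=2.7,fy=2.7,interpolation=2)
c=np.zeros((580,790,3),np.uint8);c[:300,:660]=a;c[305:575,:783]=b;cv2.imwrite("pics/a4.png",c)
E
```

```text
tool_pos: [527.5, -267.7, 349.6]
ft_force: [0.8, -0.1, -0.4]
tool_pos: [536.9, -314.8, 345.1]
ft_force: [0.5, -0.0, -0.3]
t 10.4 pos [ 536.9 -314.8  345.1] rot [-1.799e+02 -1.000e-01  1.022e+02] e,f 459.6 -419.5 tipz 172.1 F [ 0.5 -0.  -0.3] gap -0.1
```

View pics/a4.png

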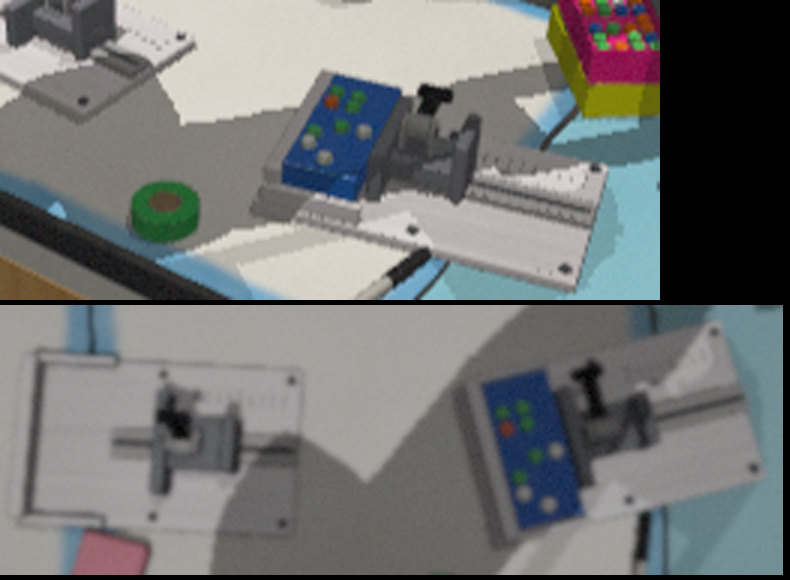

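The rack and stop are in contact and the lever lies toward +x, with its bar at top-crop (587,376) and scene-crop (434,98). I'll triangulate the bar height.

```bash
python3 - <<'E'
from h import *
f=lambda u,v,k,ox,oy,o:((u/k+ox-o[0])*6,(v/k+oy-o[1])*6)
print(tri(f(587,376-305,2.7,130,165,(295,165)),f(434,98,3,200,200,(280,215))))
E
```

```text
(array([ 497.03838909, -123.48495463,   58.4044634 ]), np.float64(0.935534743449504))
```

The bar centre is at z≈58 mm and about 49 mm out from the pivot, so the lever is level.

```bash
python3 -c "
from bench import *;print(hand_in())"
```

```text
the job is handed in; nothing more can be done
None
```

The job is handed in: the stop is against the rack, its cam lever is down flat (bar measured at about 58 mm, level is 60), and the empty holder was not touched; no pass/fail result came back.

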